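Feed the cheese sled along the mill's fence with the push stick

ROBOT

A 6-joint arm with a two-finger parallel gripper is mounted at the origin on the work surface. World frame = base frame: x ahead of the robot, y to its left, z up, the work surface at z = 0. Lengths are in mm, angles in rad, forces in N, time in s.
With the tool pointing down it reaches from about 250 to 775 mm from the base axis. Payload 8.9 kg.
Tool frame: the origin (TCP) lies at the very end of the fingers, on their centre line; the grasp point (between the pads) lies 19 mm behind it; z points along the fingers, y is the line along which they close (so a half turn about z gives the same grasp; the last joint's range is limited). The gripper opens to 85 mm and grips with 20 to 120 N. Pads are 22 mm wide; open, the fingers measure 114 mm over their backs; the gripper's body (76 mm by 85 mm) begins 54 mm behind the grasp point. The pads swing forward as they close: fully open they stand 13 mm farther back than shut.
Start: joints at [0.998, 0.291, -0.153, 1.127, 0, 1.431], TCP at [220.663, 476.373, 231.305] pointing down, gripper open.
Joint ranges: [-2.52, 2.52], [-0.91, 1.74], [-1.3, 1.37], [-1.96, 2.02], [-1.52, 1.47], [-3.14, 3.14]. Speed limits (rad/s): [2.22, 2.22, 2.79, 3.14, 3.14, 3.14].

INTERFACE

Orientations are given as [roll, pitch, yaw] about the fixed x, y, z axes, in that order (R = Rz(yaw) Ry(pitch) Rx(roll)).
In Python, from station import get_obs, grab_frame, job_done gives the robot as it stands.
- The arm moves only by the tool move_arm, never from a script. Its argument "plan" is a list of rows, each a list of 3 entries, a list of its own where there are three numbers: the shift along the tool's x, y, z each as a share of 0.03 m, from -1 to 1, then the turn, a rotation vector about the tool's x, y, z each as a share of pi/4 rad, from -1 to 1, then the closure, from 0 (fully open) to 1 (shut). A call has 1 to 12 rows; each row shifts and turns the commanded pose from where the row before left it, along the tool's axes as they then stand; what a row does not reach is not made up. A row lasts 1/12 s, in which the tool goes at most 41.7 mm and 7.16 degrees, less where a joint would pass 70% of its speed; a pose out of reach is approached as far as the arm can. A call with a number of a shift or a turn outside -1 to 1 is refused whole. A call with a gripper value outside its range is refused whole. The fingers move at their own pace and stop on an object; the grip force is fixed at half the most. Time passes only in rows, so rows that do not move let the fingers close. It gives the time, the measured TCP pose, the force, the opening and the grip force at its end, in the units of the state.
- get_obs(): the state, without advancing time (a new reading comes with each control period).
- grab_frame(name): name is "scene" or "top" or "wrist"; returns a dict with "pixels" (400x640x3 uint8, red, green, blue), "mtx" (3x3 intrinsics, pixels), "distortion" ([k1, k2, p1, p2, k3] as OpenCV has them; the pictures are not rectified), "origin" and "attitude" of the camera in the world. Camera axes: x right, y up, looking along -z (the intrinsics and any distortion apply to the point x, -y, -z); pixel columns grow to the right and rows downward; lengths in mm; the calibration is good to about 2 mm. A picture is of the moment at which its call begins. There is no depth.
- job_done(): hands the job in; it is judged then, once.
The state is a dict: "time_s": time; "joints": joint angles; "qvel": joint speeds; "effort": joint torques, N m; "tcp_pos": TCP position; "eef_rot": TCP orientation; "force": force on the tool from outside, world axes, zero at the start; "torque": the same for the moment, N m; "opening": opening from 0.0 (shut) to 1.0 (fully open); "gripper_force": force on a finger pad.
Only numpy, scipy, OpenCV 4.12 (cv2) and the standard library are available. Lean on these libraries where they do the work, as an engineer would, in place of code of your own. Each camera call takes 0.05 s, during which the arm holds its last target. There are 200 camera calls.

TASK

Pick up the wooden push stick and use it to press the cheese sled flat against the mill's metal fence, then feed the sled along the fence with the stick, keeping it flat against the fence all the way, until its front is fully home against the steel face plate. Then lay the stick, handle side up, lengthwise on the middle of the wooden lid rest and let go of it. Never touch the sled with the gripper, and leave the melamine plate, the fork ring and the fondue pot where they are.

Things in the scene. Friction and masses are not known exactly. Their poses are not given: they have to be found in the camera images.
- mill: Fixed cheese mill: pale feed board, top at z = 18 mm, x -67 to 67, y -200 to 135 mm. Origin: on the counter under the board; +y is the feed direction, +x points to the fence. Behind the steel face plate at the +y end stands the white motor housing (y 136 to 251, x -60 to 60 mm, 195 mm high, a knob standing out 18 mm on its -x side).
- sled: Loose cheese sled: beech block 70 (x) x 110 (y) x 45 mm with a slab of hard cheese on top (54 x 88 mm, top at 65 mm), 0.35 to 0.7 kg. Origin: centre of underside; +y its front, -y its rear, +x the fence side. Starts with its middle line 15 to 27 mm too far from the fence, skewed up to 0.2 rad, 125 to 160 mm short of the plate. Flat on the fence its origin is at mill x = 15 mm; home, at y = 75 mm.
- stick: Loose wooden push stick, 0.1 kg: a straight bar 18 (x) x 200 (y) x 32 mm high with square ends, and a raised handle on top, 18 mm thick, between y = -72 and 2 mm, top at 46 mm. Origin: centre of the bar's underside; +y points to its pushing end. It starts lying flat on the counter.
- stick_grip (a point): Place to grip the stick, across its 18 mm thickness: 30 mm behind the middle (y = -30 mm), 24 mm above the underside.
- stick_tip (a point): Middle of the stick's pushing end face (y = 100 mm, 16 mm above the underside; face 18 x 32 mm).
- rest: Fixed wooden lid rest, a dark slab 80 (x) x 140 (y) mm on two feet, flat top at 24 mm. Origin: on the counter under its centre; long axis y. It stands on the counter beside the stick; which of the two is to the left varies.
- plate: White melamine plate, 140 mm across, 16 mm high, on the counter to the right of the mill; a bystander. Origin: centre of underside.
- forkring: Steel fork ring, 120 mm across, 22 mm high, on the counter at the left, nearer the robot than the fondue base; a bystander. Origin: centre of underside.
- pot: White ceramic fondue pot, 170 mm across, 90 mm high, standing on the dark round fondue base (55 mm high) at the left; a bystander. Origin: centre of underside.
- fence (a point): Foot of the fence's inner face, at its mid-length. Aluminium fence along the whole far (+x) edge of the feed board; inner face at x = 50 mm of the mill, top 45 mm above the board, 15 mm thick.
- stop (a point): Point on the foot of the steel face plate, where the middle of the sled's front arrives: x = 15, y = 130 mm of the mill. The plate is the stop; it spans x -67 to 67 mm and reaches z = 128 mm.
Things that resemble listed ones, but are neither listed nor needed, are in the scene too. Several things look just like the stick: the one meant starts farthest to the robot's right.

How it is judged:
By the outcome, as a careful person would: the job done as asked, in the order asked, and still so for the second after the job is handed in, with the robot touching nothing.
It also fails if it takes over 64 s, if anything falls off the work surface, if the arm or the gripper's body presses on something with over 40 N, if the wrist force passes 120 N, or if a joint passes its speed limit or range.

## Working session

There is one attempt and no reset: what is moved stays moved. The work goes in short steps, Python scripts to look and compute and a tool call to move; the robot and the scene stay as the last step left them, time stands still between calls to the robot, and variables do not carry over. Pictures are saved under pics/ and viewed, at most 10 in all, crops included, and the job is handed in when it is done.

Besides the shell and the picture viewer there is one more tool, called after "Emit:" by a JSON object that holds its "op" and its "data". move_arm: Moves the arm, as the interface text tells. Its arguments: {"type":"object","properties":{"plan":{"type":"array","items":{"type":"array"}}},"required":["plan"]}

```bash
mkdir -p pics; ls; cat > h.py <<'E'
import numpy as np, cv2, pickle
from scipy.spatial.transform import Rotation as R
from station import get_obs, grab_frame
def grab(name,fn):
    f=grab_frame(name); cv2.imwrite('pics/'+fn+'.png',f['pixels'][:,:,::-1]); pickle.dump({k:v for k,v in f.items()},open('pics/'+fn+'.pkl','wb')); return f
def load(fn): return pickle.load(open('pics/'+fn+'.pkl','rb'))
def Rm(f):
    a=np.array(f['attitude'],float)
    return a if a.shape==(3,3) else R.from_euler('xyz',a).as_matrix() if a.size==3 else R.from_quat(a).as_matrix()
def px2w(f,uv,z):
    u=cv2.undistortPoints(np.array([[uv]],float),np.array(f['mtx'],float),np.array(f['distortion'],float))[0,0]
    d=Rm(f)@np.array([u[0],-u[1],-1]); o=np.array(f['origin'],float)
    return o+d*(z-o[2])/d[2]
def w2px(f,P):
    P=np.atleast_2d(np.array(P,float)); c=(P-np.array(f['origin']))@Rm(f); c=c*[1,-1,-1]
    return cv2.projectPoints(c,np.zeros(3),np.zeros(3),np.array(f['mtx'],float),np.array(f['distortion'],float))[0][:,0]
E
python3 - <<'E'
from h import *
for n in ['scene','top']:
    f=grab(n,n+'0'); print(n,f['origin'],f['attitude'],f['mtx'],f['distortion'])
print(get_obs())
E
```

```text
pics
scene [1555.71441355 -995.5360772  1110.65736795] [0.96721176 0.00865109 0.7888221 ] [[496.22515807   0.         325.64964304]
 [  0.         496.22515807 198.01698301]
 [  0.           0.           1.        ]] [0.04950824 0.         0.         0.         0.        ]
top [ 401.86089037   90.15380316 1266.29274961] [ 0.0751204  -0.00476015 -1.55024801] [[401.92112177   0.         320.4923169 ]
 [  0.         401.92112177 195.10235362]
 [  0.           0.           1.        ]] [0.02562544 0.         0.         0.         0.        ]
{'time_s': 0.1, 'joints': array([ 9.97715357e-01,  2.91207937e-01, -1.54036956e-01,  1.12670105e+00,
       -3.38854863e-05,  1.43150179e+00]), 'qvel': array([ 2.58369875e-04,  9.30215302e-05,  2.26149789e-03, -9.66671109e-04,
        1.66653806e-03, -8.75383599e-04]), 'effort': array([ 2.19513073e-03, -5.37978101e+01,  3.31918430e+01,  9.27727204e-03,
       -1.18151574e-04,  2.09659498e-05]), 'tcp_pos': array([220.45456765, 476.0446561 , 230.80323502]), 'eef_rot': array([-3.14044947e+00, -1.26060832e-04,  2.70780617e+00]), 'force': array([ 0.26366743,  0.3157859 , -0.47552301]), 'torque': array([ 0.02393727, -0.0120183 ,  0.05797264]), 'gripper_force': 0.0, 'opening': 1.0019094945075087}
```

View pics/top0.png

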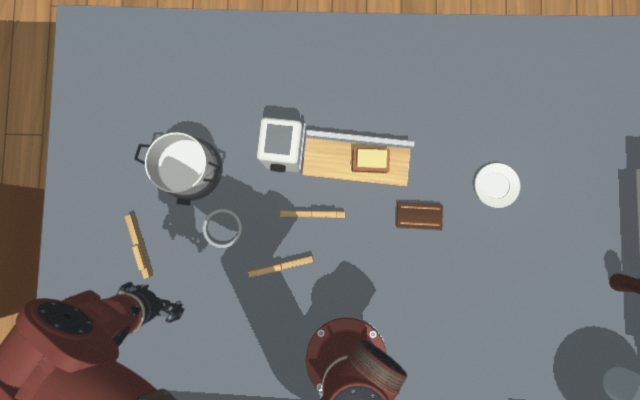

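View pics/scene0.png

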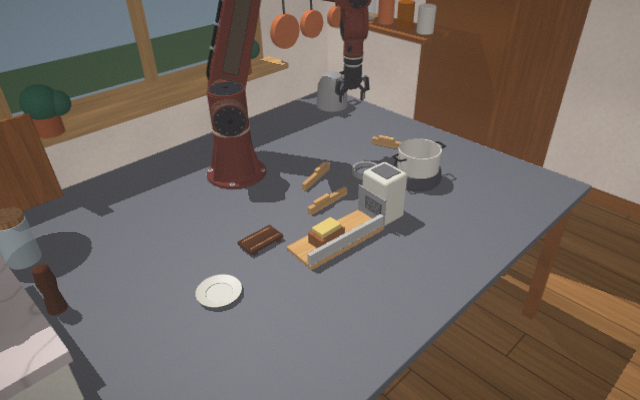

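The top view shows three sticks, centred at px (312,214), (280,266) and (137,245). The rightmost, at (312,214), is the one meant. The rest is at (419,216), the mill board at (356,161) with its fence on the far side, the sled at (371,158) and the housing at (280,141). I'll enlarge that area.

```bash
python3 - <<'E'
import cv2
i=cv2.imread('pics/top0.png')[115:245,260:460]
cv2.imwrite('pics/c1.png',cv2.resize(i,None,fx=4,fy=4,interpolation=cv2.INTER_CUBIC))
E
```

```text
(no output)
```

View pics/c1.png

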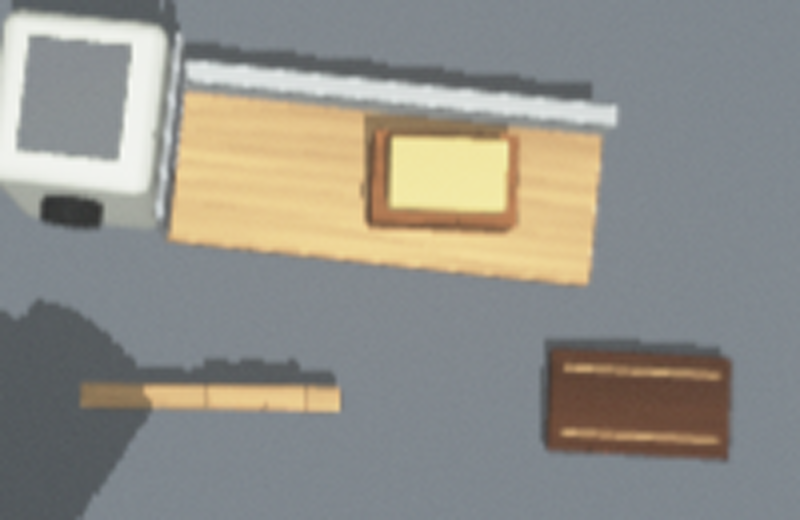

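The crop shows the stick from its tip at c(80,397) to its rear at c(340,399), with the handle between 205 and 305, so the tip points left (+y). Board corners are c(170,240) and c(588,285), and the sled's top is roughly c(370..517,127..230). The rest's corners are c(547,348), (731,358), (728,460) and (547,450).

```bash
cat >> h.py <<'E'
from scipy.optimize import least_squares
def fit(f,loc,px,x0):
    loc=np.array(loc,float); px=np.array(px,float)
    def W(p): return loc@R.from_euler('z',p[2]).as_matrix().T+[p[0],p[1],0]
    r=least_squares(lambda p:(w2px(f,W(p))-px).ravel(),x0,x_scale=[10,10,.1])
    return r.x, np.round(np.abs(r.fun).reshape(-1,2),1).tolist()
def c2p(c,ox,oy,s): return (np.array(c,float)+.5)/s-.5+[ox,oy]
def w(pose,loc):
    loc=np.atleast_2d(loc); return loc@R.from_euler('z',pose[2]).as_matrix().T+[pose[0],pose[1],0]
E
python3 - <<'E'
from h import *
f=load('top0'); C=lambda c:c2p(c,260,115,4)
print('mill',*fit(f,[[-67,135,18],[-67,-200,18],[50,-200,63],[50,130,63]],C([[170,240],[588,285],[613,127],[187,84]]),[500,0,0]))
print('stick',*fit(f,[[-9,100,32],[9,100,32],[-9,-100,32],[9,-100,32]],C([[80,408],[80,385],[340,411],[340,387]]),[400,0,0]))
print('rest',*fit(f,[[40,70,24],[40,-70,24],[-40,-70,24],[-40,70,24]],C([[549,348],[731,358],[728,460],[547,450]]),[400,0,0]))
print('sled',*fit(f,[[35,55,63],[35,-55,63],[-35,-55,63],[-35,55,63]],C([[374,128],[518,136],[515,226],[372,222]]),[400,0,0]))
print('cheese',*fit(f,[[27,44,83],[27,-44,83],[-27,-44,83],[-27,44,83]],C([[389,134],[510,138],[507,213],[387,210]]),[400,0,0]))
E
```

```text
mill [ 6.13279328e+02  9.33459435e+00 -8.20418691e-02] [[1.5, 0.4], [0.8, 0.1], [1.2, 0.1], [0.6, 0.4]]
stick [4.36011591e+02 1.10612093e+02 1.11063291e-02] [[0.1, 0.1], [0.0, 0.1], [0.1, 0.1], [0.1, 0.1]]
rest [ 4.38440055e+02 -2.20007749e+02 -3.12554109e-02] [[0.2, 0.1], [0.0, 0.3], [0.0, 0.2], [0.3, 0.3]]
sled [ 6.04800506e+02 -6.35212467e+01 -1.94570185e-02] [[0.1, 0.3], [0.2, 0.2], [0.3, 0.2], [0.4, 0.3]]
cheese [ 6.04636745e+02 -6.35373784e+01 -1.21434297e-02] [[0.3, 0.5], [0.4, 0.4], [0.1, 0.3], [0.3, 0.6]]
```

Emit:
{"op": "move_arm", "data": {"plan": [[[0,0,0.1],[0,0,0.12],0],[[0,0,0.1],[0,0,0.12],0],[[0,0,0.1],[0,0,0.12],0],[[0,0,0.1],[0,0,0.12],0],[[0,0,0.1],[0,0,0.12],0],[[0,0,0.1],[0,0,0.12],0],[[0,0,0.1],[0,0,0.12],0],[[0,0,0.1],[0,0,0.12],0],[[0,0,0.1],[0,0,0.12],0],[[0,0,0.1],[0,0,0.12],0],[[0,0,0.1],[0,0,0.12],0],[[0,0,0.1],[0,0,0.114],0]]}}

```text
time_s: 1.1
tcp_pos: [220.5, 476.1, 194.8]
eef_rot: [-3.141, 0.001, 1.577]
force: [0.3, -0.1, -0.7]
opening: 1.003
gripper_force: 0.0
```

Emit:
{"op": "move_arm", "data": {"plan": [[[-0.9,0.5,0],[0,0,0],0],[[-0.9,0.5,0],[0,0,0],0],[[-0.9,0.5,0],[0,0,0],0],[[-0.9,0.5,0],[0,0,0],0],[[-0.9,0.5,0],[0,0,0],0],[[-0.9,0.5,0],[0,0,0],0],[[-0.9,0.5,0],[0,0,0],0],[[-0.9,0.5,0],[0,0,0],0],[[-0.9,0.5,0],[0,0,0],0],[[-0.9,0.5,0],[0,0,0],0],[[-0.9,0.5,0],[0,0,0],0],[[-0.9,0.5,0],[0,0,0],0]]}}

```text
time_s: 2.1
tcp_pos: [404.4, 152.9, 195.2]
eef_rot: [-3.141, 0.0, 1.582]
force: [1.3, 0.6, 0.1]
opening: 1.003
gripper_force: 0.0
```

```bash
python3 - <<'E'
from h import *
o=get_obs(); print(o['time_s'],o['tcp_pos'],o['eef_rot'],o['joints'])
grab('wrist','w1')
E
```

```text
2.1 [404.44175306 152.85452466 195.20620628] [-3.14134891e+00  8.54429888e-06  1.58153093e+00] [ 1.91900633e-01  1.42242990e-01 -4.45439397e-01  9.83355231e-01
  3.55120646e-05  1.75196235e+00]
```

View pics/w1.png

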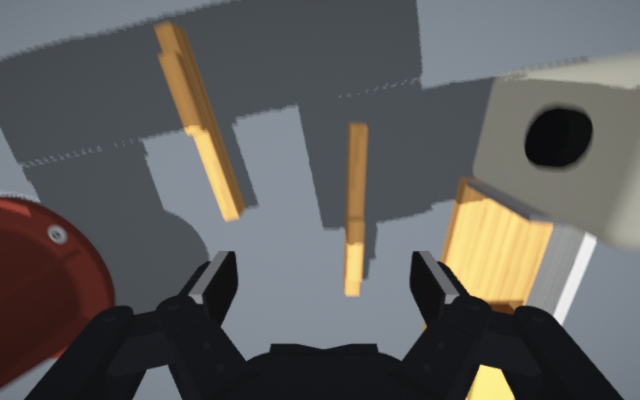

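The wrist view shows the stick between (358,125) at the tip end and (352,295) at the near end. The fingers straddle its line. I'll check these pixels against the stick pose from the top view.

```bash
python3 - <<'E'
from h import *
f=load('w1'); print(f['origin'],f['attitude'])
s=[436.0,110.6,.0111]
for l in [[0,100,32],[0,-100,32],[0,2,46],[0,-72,46],[0,2,32]]:
    print(l,w(s,l),w2px(f,w(s,l)))
print(px2w(f,(358,125),32),px2w(f,(352,295),32),px2w(f,(237,213),32))
E
```

```text
[403.78362671 228.95024253 337.7224363 ] [-0.30562093  0.00068917  0.00975657]
[0, 100, 32] [[434.89002279 210.59383956  32.        ]] [[354.71601245 122.24324566]]
[0, -100, 32] [[437.10997721  10.60616044  32.        ]] [[349.6223468  294.25334463]]
[0, 2, 46] [[435.97780046 112.59987679  46.        ]] [[353.28676475 219.35465296]]
[0, -72, 46] [[436.79918359  38.60443551  46.        ]] [[351.31246386 280.65273711]]
[0, 2, 32] [[435.97780046 112.59987679  32.        ]] [[352.07673743 214.57377039]]
[438.26978463 207.95074279  32.        ] [440.00095612   9.57312424  32.        ] [310.4047432 113.1173112  32.       ]
```

Emit:
{"op": "move_arm", "data": {"plan": [[[-0.61,0.27,0.65],[0,0,0],0],[[-0.61,0.27,0.65],[0,0,0],0],[[-0.61,0.27,0.65],[0,0,0],0],[[-0.61,0.27,0.65],[0,0,0],0],[[0,0,0.9],[0,0,0],0],[[0,0,0.9],[0,0,0],0],[[0,0,0.9],[0,0,0],0],[[0,0,0.6],[0,0,0],0],[[0,0,0.4],[0,0,0],0.3],[[0,0,0],[0,0,0],1],[[0,0,0],[0,0,0],1],[[0,0,0],[0,0,0],1]]}}

```text
time_s: 3.15
tcp_pos: [437.8, 81.5, 6.9]
eef_rot: [3.141, -0.0, 1.582]
force: [0.2, 1.1, 0.3]
opening: 0.455
gripper_force: 0.0
```

Emit:
{"op": "move_arm", "data": {"plan": [[[0,0,0],[0,0,0],1],[[0,0,0],[0,0,0],1],[[0,0,0],[0,0,0],1],[[0,0,0],[0,0,0],1]]}}

```text
time_s: 3.48
tcp_pos: [438.3, 81.5, 7.3]
eef_rot: [3.139, -0.0, 1.582]
force: [-1.4, -0.1, 8.2]
opening: 0.203
gripper_force: 59.2
```

Emit:
{"op": "move_arm", "data": {"plan": [[[0,0,-0.6],[0,0,0],1],[[0,0,-0.8],[0,0,0],1],[[0,0,-0.8],[0,0,0],1],[[-0.4,0.2,-0.8],[0,0,0],1],[[-0.9,0.35,-0.8],[0,0,0],1],[[-1,0.4,-0.2],[0,0,0],1],[[-1,0.4,0],[0,0,0],1],[[-1,0.4,0],[0,0,0],1],[[-1,0.4,0],[0,0,0],1],[[-1,0.4,0],[0,0,0],1],[[-1,0.4,0],[0,0,0],1],[[-0.5,0.18,0],[0,0,0.118],1]]}}

```text
time_s: 4.48
tcp_pos: [535.2, -155.0, 126.9]
eef_rot: [3.14, 0.002, 1.488]
force: [-0.9, 0.1, 0.4]
opening: 0.202
gripper_force: 58.6
```

```bash
python3 - <<'E'
from h import *
o=get_obs(); print(o['time_s'],o['tcp_pos'],o['eef_rot'],o['force'])
grab('wrist','w2')
E
```

```text
4.4833 [ 535.19471837 -155.01593784  126.86377787] [3.13951013e+00 1.51278675e-03 1.48847489e+00] [-0.89030766  0.12009448  0.36186557]
```

View pics/w2.png

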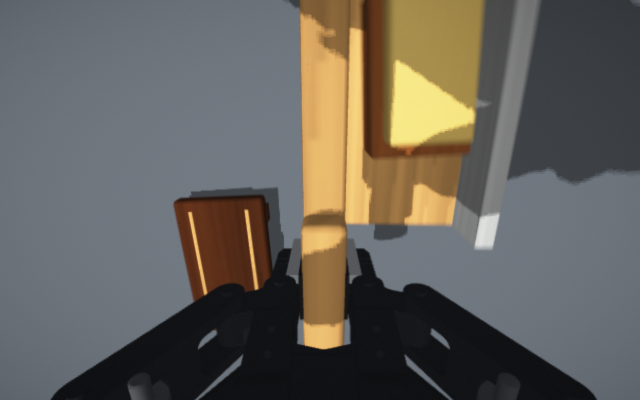

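The stick sits straight in the fingers. The fence's rear top corners are at about (475,248) and (495,249), its top edges run to (517,0) and (540,0), and the fence foot is at (455,224). The sled's rear top edge runs from (372,157) to (470,151).

```bash
python3 - <<'E'
from h import *
f=load('w2')
P=lambda u,z:px2w(f,u,z)
m=[613.3,9.3,-.082]
def tom(p,m=m): d=p-np.array([m[0],m[1],0]); return R.from_euler('z',-m[2]).apply(d)
for u,z in [((455,224),18),((348,224),18),((475,248),63),((495,249),63),((517,0),63),((540,0),63),((372,157),63),((470,151),63),((363,0),63)]:
    print(u,z,P(u,z).round(1),tom(P(u,z)).round(1))
print('stick local edges z~ top', w2px(f,[[535.2,-155,127]]))
E
python3 - <<'E'
import cv2
i=cv2.imread('pics/w2.png')[0:270,290:560]
cv2.imwrite('pics/c2.png',cv2.resize(i,None,fx=2.2,fy=2.2,interpolation=cv2.INTER_CUBIC))
E
```

```text
(455, 224) 18 [ 652.8 -194.3   18. ] [  56.  -199.7   18. ]
(348, 224) 18 [ 555.2 -185.9   18. ] [ -41.9 -199.3   18. ]
(475, 248) 63 [ 649.6 -195.3   63. ] [  52.9 -200.9   63. ]
(495, 249) 63 [ 665.5 -197.6   63. ] [  69.  -201.9   63. ]
(517, 0) 63 [665.7 -27.3  63. ] [ 55.3 -32.2  63. ]
(540, 0) 63 [680.5 -28.   63. ] [ 70.  -31.7  63. ]
(372, 157) 63 [ 572.3 -118.    63. ] [ -30.4 -130.3   63. ]
(470, 151) 63 [ 640.7 -119.3   63. ] [  37.9 -125.9   63. ]
(363, 0) 63 [570.6 -21.3  63. ] [-40. -34.  63.]
stick local edges z~ top [[323.28455964 252.99959053]]
```

View pics/c2.png

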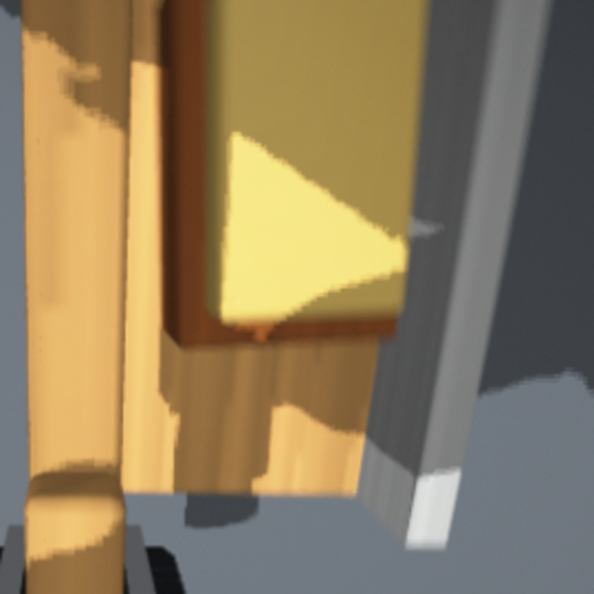

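Emit:
{"op": "move_arm", "data": {"plan": [[[0,0,0.8],[0,0,0],1],[[0,0,0.9],[0,0,0],1],[[0,0,0.9],[0,0,0],1],[[0,0,0.5],[0,0,0],1],[[0,0,0.05],[0,0,0],1],[[0,0.15,0],[0,0,0],1],[[0,0.15,0],[0,0,0],1],[[0,0.1,0],[0,0,0],1],[[0,0.1,0],[0,0,0],1],[[0,0.1,0],[0,0,0],1],[[0,0.1,0],[0,0,0],1],[[0,0.1,0],[0,0,0],1]]}}

```text
time_s: 5.53
tcp_pos: [557.0, -152.9, 31.9]
eef_rot: [-3.14, -0.001, 1.49]
force: [-4.2, 1.6, 0.3]
opening: 0.199
gripper_force: 59.1
```

Emit:
{"op": "move_arm", "data": {"plan": [[[0,0.1,0],[0,0,0],1],[[0,0.1,0],[0,0,0],1]]}}

```text
time_s: 5.7
tcp_pos: [563.0, -153.6, 31.6]
eef_rot: [-3.14, -0.0, 1.489]
force: [-5.9, 0.4, 2.4]
opening: 0.204
gripper_force: 59.3
```

Emit:
{"op": "move_arm", "data": {"plan": [[[0,0.07,0],[0,0,0],1],[[0,0.07,0],[0,0,0],1]]}}

```text
time_s: 5.87
tcp_pos: [567.2, -154.1, 31.6]
eef_rot: [-3.14, -0.0, 1.489]
force: [-6.4, 0.7, 2.9]
opening: 0.203
gripper_force: 59.2
```

Emit:
{"op": "move_arm", "data": {"plan": [[[0,0.07,0],[0,0,0],1],[[0,0.05,0],[0,0,0],1]]}}

```text
time_s: 6.03
tcp_pos: [570.9, -154.5, 31.7]
eef_rot: [-3.14, -0.0, 1.489]
force: [-4.8, 0.6, 1.8]
opening: 0.209
gripper_force: 59.2
```

Emit:
{"op": "move_arm", "data": {"plan": [[[0,0.05,0],[0,0,0],1],[[0,0.03,0],[0,0,0],1]]}}

```text
time_s: 6.2
tcp_pos: [573.3, -154.7, 31.6]
eef_rot: [-3.14, -0.0, 1.489]
force: [-4.8, 0.9, 2.1]
opening: 0.204
gripper_force: 59.2
```

Emit:
{"op": "move_arm", "data": {"plan": [[[0,0.04,0],[0,0,0],1],[[0,0.03,0],[0,0,0],1]]}}

```text
time_s: 6.37
tcp_pos: [573.4, -154.7, 31.3]
eef_rot: [-3.137, 0.0, 1.489]
force: [-15.1, -0.4, 7.8]
opening: 0.204
gripper_force: 60.1
```

Emit:
{"op": "move_arm", "data": {"plan": [[[0,0.03,0],[0,0,0],1],[[0,0.03,0],[0,0,0],1]]}}

```text
time_s: 6.53
tcp_pos: [573.6, -154.7, 31.1]
eef_rot: [-3.134, 0.0, 1.489]
force: [-19.2, -1.5, 11.9]
opening: 0.203
gripper_force: 61.1
```

Emit:
{"op": "move_arm", "data": {"plan": [[[0,-0.15,0],[0,0,0],1],[[0,-0.2,0],[0,0,0],1],[[0,-0.25,0],[0,0,0],1],[[0,-0.2,0],[0,0,0],1],[[-0.6,0,0],[0,0,0],1],[[-0.9,0,0],[0,0,0],1],[[-0.9,0,0],[0,0,0],1],[[-0.8,0,0],[0,0,0],1],[[-0.1,0,0],[0,0,0],1]]}}

```text
time_s: 7.28
tcp_pos: [545.7, -256.0, 32.2]
eef_rot: [3.14, 0.002, 1.486]
force: [0.3, 0.3, -0.2]
opening: 0.203
gripper_force: 59.0
```

```bash
python3 - <<'E'
from h import *
o=get_obs(); print(o['time_s'],o['tcp_pos'],o['eef_rot'],o['force'])
f=grab('wrist','w3'); i=cv2.resize(f['pixels'][:260,200:640,::-1],None,fx=1.8,fy=1.8,interpolation=cv2.INTER_CUBIC)
cv2.imwrite('pics/c3.png',i)
E
```

```text
7.2833 [ 545.66440164 -255.97161194   32.21138292] [3.13967228e+00 2.31516537e-03 1.48572390e+00] [ 0.33833579  0.344666   -0.15962392]
```

View pics/c3.png

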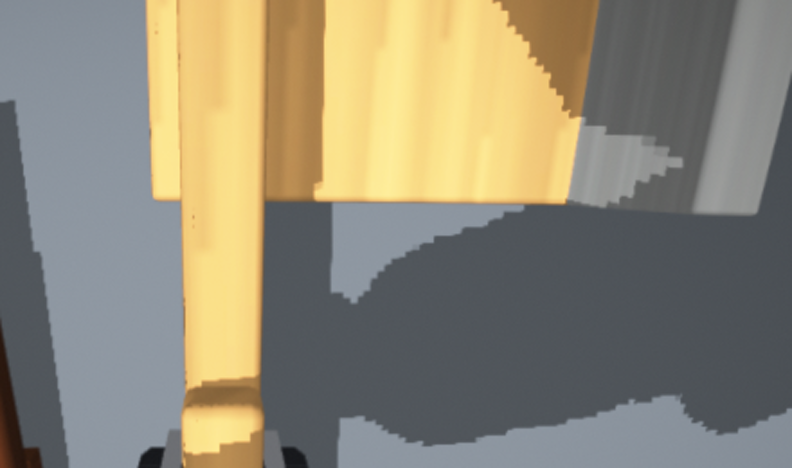

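The wrist view now shows only the board's rear end and the fence foot, from c(568,200) to c(599,0); the sled is out of view. I'll check the fence yaw from these and look from above.

```bash
python3 - <<'E'
from h import *
f=load('w3'); m=[615.2,9.5,-.086]
for c,z in [((568,200),18),((599,0),18),((153,200),18),((148,0),18),((694,212),63),((740,0),63)]:
    p=px2w(f,c2p(c,200,0,1.8),z); print(p.round(1),R.from_euler('z',-m[2]).apply(p-[m[0],m[1],0]).round(1))
f=grab('top','t2'); i=cv2.resize(f['pixels'][115:235,290:440,::-1],None,fx=5,fy=5,interpolation=cv2.INTER_CUBIC)
cv2.imwrite('pics/c4.png',i)
E
```

```text
[ 650.  -191.9   18. ] [  51.9 -197.6   18. ]
[ 654.1 -141.3   18. ] [  51.7 -146.9   18. ]
[ 532.6 -182.4   18. ] [ -65.8 -198.3   18. ]
[ 537.3 -133.    18. ] [ -65.4 -148.6   18. ]
[ 649.2 -192.7   63. ] [  51.2 -198.5   63. ]
[ 652.7 -153.5   63. ] [  51.4 -159.2   63. ]
```

View pics/c4.png

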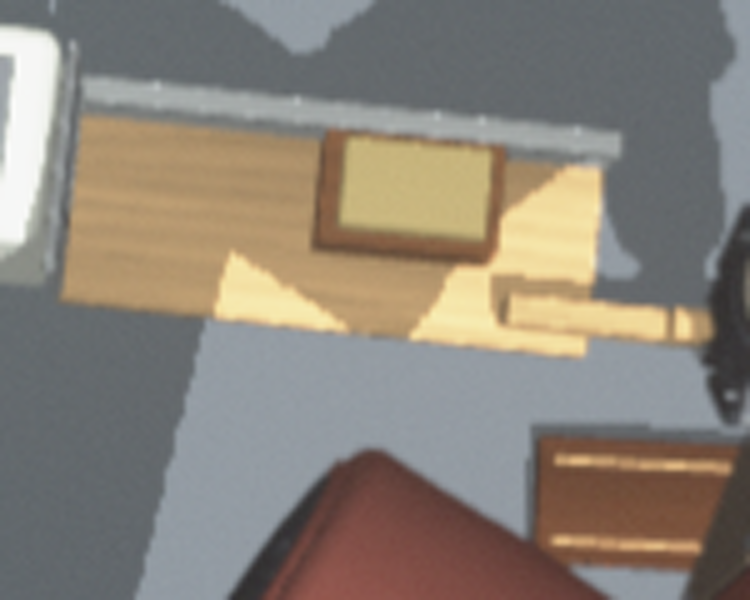

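The sled now lies flat along the fence, and the stick's tip is behind and beside its rear. Next I line the tip up behind the sled, 7 mm off its middle line on the side away from the fence.

Emit:
{"op": "move_arm", "data": {"plan": [[[0,0.3,0],[0,0,0],1],[[0,0.5,0],[0,0,0],1],[[0,0.5,0],[0,0,0],1],[[0,0.4,0],[0,0,0],1],[[0,0.13,0],[0,0,0],1],[[0,0,0],[0,0,0],1],[[0.1,0,0],[0,0,0],1],[[0.1,0,0],[0,0,0],1],[[0.1,0,0],[0,0,0],1]]}}

```text
time_s: 8.13
tcp_pos: [600.3, -247.4, 31.9]
eef_rot: [-3.141, 0.001, 1.489]
force: [-2.1, -4.1, -0.9]
opening: 0.201
gripper_force: 59.1
```

Emit:
{"op": "move_arm", "data": {"plan": [[[0.08,0.002,0],[0,0,0],1],[[0.08,0.002,0],[0,0,0],1],[[0.08,0.002,0],[0,0,0],1],[[0.08,0.002,0],[0,0,0],1]]}}

```text
time_s: 8.47
tcp_pos: [601.3, -238.3, 31.9]
eef_rot: [-3.141, 0.001, 1.488]
force: [-3.9, -5.2, -0.2]
opening: 0.205
gripper_force: 59.2
```

Emit:
{"op": "move_arm", "data": {"plan": [[[0.08,0.002,0],[0,0,0],1],[[0.08,0.002,0],[0,0,0],1],[[0.08,0.002,0],[0,0,0],1],[[0.08,0.002,0],[0,0,0],1]]}}

```text
time_s: 8.8
tcp_pos: [602.2, -228.8, 31.9]
eef_rot: [-3.14, 0.001, 1.488]
force: [-3.0, -6.3, 0.6]
opening: 0.205
gripper_force: 59.2
```

Emit:
{"op": "move_arm", "data": {"plan": [[[0.1,0.001,0],[0,0,0],1],[[0.1,0.001,0],[0,0,0],1],[[0.1,0.001,0],[0,0,0],1],[[0.1,0.001,0],[0,0,0],1],[[0.1,0.001,0],[0,0,0],1],[[0.1,0.001,0],[0,0,0],1],[[0.1,0.001,0],[0,0,0],1],[[0.1,0.001,0],[0,0,0],1],[[0.1,0.001,0],[0,0,0],1],[[0.1,0.001,0],[0,0,0],1],[[0.1,0.001,0],[0,0,0],1],[[0.1,0.001,0],[0,0,0],1]]}}

```text
time_s: 9.8
tcp_pos: [605.4, -192.9, 31.8]
eef_rot: [-3.14, 0.002, 1.488]
force: [-4.1, -5.7, -0.1]
opening: 0.201
gripper_force: 59.3
```

```bash
python3 - <<'E'
from h import *
o=get_obs(); print(o['time_s'],o['tcp_pos'],o['eef_rot'],o['force'])
f=grab('top','t3'); i=cv2.resize(f['pixels'][115:215,290:430,::-1],None,fx=5,fy=5,interpolation=cv2.INTER_CUBIC)
cv2.imwrite('pics/c5.png',i)
E
```

```text
9.8 [ 605.43525972 -192.94771475   31.82697943] [-3.14015842e+00  1.54893546e-03  1.48839045e+00] [-4.14362302 -5.67313162 -0.14102126]
```

View pics/c5.png

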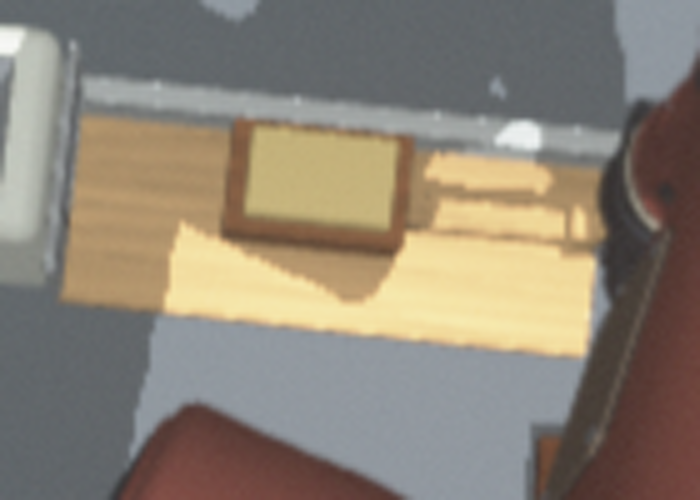

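The sled is still flat on the fence, with its near edge parallel and no wedge gap. I'll keep feeding, without extra drift.

Emit:
{"op": "move_arm", "data": {"plan": [[[0.1,0,0],[0,0,0],1],[[0.1,0,0],[0,0,0],1],[[0.1,0,0],[0,0,0],1],[[0.1,0,0],[0,0,0],1],[[0.1,0,0],[0,0,0],1],[[0.1,0,0],[0,0,0],1],[[0.1,0,0],[0,0,0],1],[[0.1,0,0],[0,0,0],1],[[0.1,0,0],[0,0,0],1],[[0.1,0,0],[0,0,0],1],[[0.1,0,0],[0,0,0],1],[[0.1,0,0],[0,0,0],1]]}}

```text
time_s: 10.85
tcp_pos: [608.6, -156.9, 31.8]
eef_rot: [-3.141, 0.001, 1.488]
force: [-1.8, -4.8, -0.5]
opening: 0.204
gripper_force: 59.1
```

Emit:
{"op": "move_arm", "data": {"plan": [[[0.1,0,0],[0,0,0],1],[[0.1,0,0],[0,0,0],1],[[0.1,0,0],[0,0,0],1],[[0.1,0,0],[0,0,0],1],[[0.1,0,0],[0,0,0],1],[[0.1,0,0],[0,0,0],1],[[0.1,0,0],[0,0,0],1],[[0.1,0,0],[0,0,0],1],[[0.1,0,0],[0,0,0],1],[[0.1,0,0],[0,0,0],1],[[0.1,0,0],[0,0,0],1],[[0.1,0,0],[0,0,0],1]]}}

```text
time_s: 11.85
tcp_pos: [611.7, -120.8, 31.8]
eef_rot: [-3.141, 0.001, 1.488]
force: [-2.1, -4.4, -0.2]
opening: 0.206
gripper_force: 59.1
```

Emit:
{"op": "move_arm", "data": {"plan": [[[0.1,0,0],[0,0,0],1],[[0.1,0,0],[0,0,0],1],[[0.1,0,0],[0,0,0],1],[[0.1,0,0],[0,0,0],1]]}}

```text
time_s: 12.18
tcp_pos: [612.8, -108.8, 31.8]
eef_rot: [-3.141, 0.001, 1.489]
force: [-2.0, -4.8, -0.7]
opening: 0.202
gripper_force: 59.1
```

Emit:
{"op": "move_arm", "data": {"plan": [[[0.07,0,0],[0,0,0],1],[[0.07,0,0],[0,0,0],1],[[0.07,0,0],[0,0,0],1]]}}

```text
time_s: 12.43
tcp_pos: [613.4, -102.4, 31.7]
eef_rot: [-3.141, 0.001, 1.489]
force: [-2.8, -5.4, -0.7]
opening: 0.203
gripper_force: 59.1
```

Emit:
{"op": "move_arm", "data": {"plan": [[[0.06,0,0],[0,0,0],1],[[0.06,0,0],[0,0,0],1]]}}

```text
time_s: 12.6
tcp_pos: [613.7, -98.9, 31.8]
eef_rot: [-3.141, 0.001, 1.489]
force: [-3.0, -4.4, -1.5]
opening: 0.205
gripper_force: 59.1
```

Emit:
{"op": "move_arm", "data": {"plan": [[[0.04,0,0],[0,0,0],1],[[0.04,0,0],[0,0,0],1]]}}

```text
time_s: 12.77
tcp_pos: [613.9, -98.7, 32.1]
eef_rot: [-3.141, 0.005, 1.488]
force: [-5.2, -19.5, 1.7]
opening: 0.205
gripper_force: 59.5
```

Emit:
{"op": "move_arm", "data": {"plan": [[[0.04,0,0],[0,0,0],1],[[0.04,0,0],[0,0,0],1]]}}

```text
time_s: 12.93
tcp_pos: [614.0, -98.7, 32.4]
eef_rot: [-3.141, 0.009, 1.486]
force: [-7.2, -29.6, 3.5]
opening: 0.204
gripper_force: 59.8
```

Emit:
{"op": "move_arm", "data": {"plan": [[[-0.1,0,0],[0,0,0],1],[[-0.1,0,0],[0,0,0],1],[[-0.2,0,0],[0,0,0],1],[[-0.4,0,0],[0,0,0],1],[[-0.5,0,0],[0,0,0],1],[[-0.5,0,0],[0,0,0],1],[[0,0,-0.5],[0,0,0],1],[[0,-0.5,-0.9],[0,0,0],1],[[0,-0.8,-0.9],[0,0,0],1],[[0,-0.8,-0.9],[0,0,0],1],[[-0.5,-0.8,0],[0,0,-0.0675],1],[[-0.5,-0.8,0],[0,0,0],1]]}}

```text
time_s: 13.93
tcp_pos: [497.7, -171.2, 129.7]
eef_rot: [3.138, 0.001, 1.546]
force: [0.5, 0.4, -1.1]
opening: 0.202
gripper_force: 59.2
```

```bash
python3 - <<'E'
from h import *
o=get_obs(); print(o['time_s'],o['tcp_pos'],o['eef_rot'],o['force'])
f=grab('wrist','w6'); g=grab('top','t6'); a=cv2.resize(f['pixels'][:,:,::-1],None,fx=.85,fy=.85)
b=cv2.resize(g['pixels'][110:240,260:450,::-1],(380,260),interpolation=cv2.INTER_CUBIC)
c=np.zeros((600,544,3),np.uint8); c[:340]=a; c[340:,:380]=b; cv2.imwrite('pics/c6.png',c)
E
```

```text
13.9333 [ 497.68678696 -171.23750077  129.65976542] [3.13826180e+00 1.44746856e-03 1.54561436e+00] [ 0.52048558  0.37529574 -1.08293322]
```

View pics/c6.png

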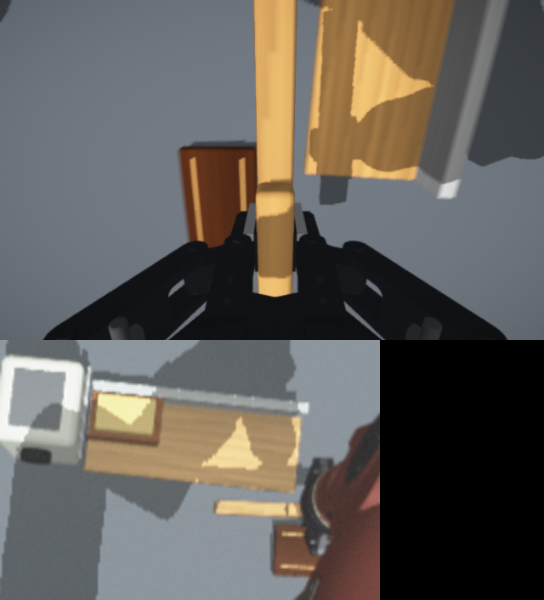

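The wrist view shows the stick still straight in the fingers, with the rest's front left corner at px (213,175). The top view shows the sled flat on the fence and home against the plate. I'll check the rest position against that corner.

```bash
python3 - <<'E'
from h import *
f=load('w6'); r=[440.5,-219,-.031]
print(px2w(f,(214,175),24),w(r,[-40,70,24]))
print('light slat ends',px2w(f,(193/.85,159/.85),24))
T=np.array(get_obs()['tcp_pos']); a=R.from_euler('xyz',get_obs()['eef_rot'])
rot=R.from_euler('xyz',[np.pi,0,np.pi/2-.031])
print('turn',(a.inv()*rot).as_rotvec()/(np.pi/4))
print('shift',a.inv().apply(np.array([439.6,-247.5,34])-T)/30)
E
```

```text
[ 405.31951263 -151.5074538    24.        ] [[ 402.68887092 -147.7938309    24.        ]]
light slat ends [ 415.22308419 -162.45613896   24.        ]
turn [-0.00132365  0.00066612 -0.00098748]
shift [-2.56500898 -1.75301685  3.14900124]
```

Emit:
{"op": "move_arm", "data": {"plan": [[[-0.87,-0.57,0],[0,0,0],1],[[-0.87,-0.57,0],[0,0,0],1],[[-0.87,-0.57,0],[0,0,0],1],[[0,0,0],[0,0,0],1],[[0,0,0.8],[0,0,0],1],[[0,0,0.9],[0,0,0],1],[[0,0,0.8],[0,0,0],1],[[0,0,0.5],[0,0,0],1],[[0,0,0.1],[0,0,0],1],[[0,0,0.03],[0,0,0],1],[[0,0,0.03],[0,0,0],1]]}}

```text
time_s: 14.95
tcp_pos: [444.8, -247.4, 33.6]
eef_rot: [3.141, 0.0, 1.542]
force: [-0.4, -0.5, -0.6]
opening: 0.207
gripper_force: 59.2
```

Emit:
{"op": "move_arm", "data": {"plan": [[[0,0,0.03],[0,0,0],1],[[0,0,0.03],[0,0,0],1]]}}

```text
time_s: 15.12
tcp_pos: [445.0, -247.4, 32.2]
eef_rot: [3.14, 0.001, 1.542]
force: [-0.5, -0.8, -1.2]
opening: 0.207
gripper_force: 59.2
```

Emit:
{"op": "move_arm", "data": {"plan": [[[-0.03,-0.07,0],[0,0,0],1],[[-0.03,-0.07,0],[0,0,0],1],[[0,0,0.02],[0,0,0],1],[[0,0,0.02],[0,0,0],1]]}}

```text
time_s: 15.45
tcp_pos: [439.7, -248.7, 31.3]
eef_rot: [3.142, 0.001, 1.542]
force: [-8.1, 3.9, 28.5]
opening: 0.206
gripper_force: 63.0
```

Emit:
{"op": "move_arm", "data": {"plan": [[[0,0,0.02],[0,0,0],1],[[0,0,0.02],[0,0,0],1]]}}

```text
time_s: 15.62
tcp_pos: [439.7, -248.7, 31.2]
eef_rot: [3.141, 0.001, 1.542]
force: [-12.2, 7.5, 47.3]
opening: 0.203
gripper_force: 65.6
```

Emit:
{"op": "move_arm", "data": {"plan": [[[0,0,-0.03],[0,0,0],1],[[0,0,-0.03],[0,0,0],1]]}}

```text
time_s: 15.78
tcp_pos: [440.0, -248.7, 31.5]
eef_rot: [3.141, 0.001, 1.542]
force: [0.6, 0.0, -1.2]
opening: 0.201
gripper_force: 59.2
```

Emit:
{"op": "move_arm", "data": {"plan": [[[0,0,0],[0,0,0],0.75],[[0,0,0],[0,0,0],0.6],[[0,0,0],[0,0,0],0.4],[[0,0,0],[0,0,0],0.4],[[0,0,0],[0,0,0],0.4],[[0,0,-0.3],[0,0,0],0.4],[[0,0,-0.6],[0,0,0],0.4],[[0,0,-0.9],[0,0,0],0.4],[[0,0,-0.9],[0,0,0],0.4],[[0,0,-0.9],[0,0,0],0.4],[[0,0,-0.9],[0,0,0],0.4],[[0,0,-0.9],[0,0,0],0.4]]}}

```text
time_s: 16.78
tcp_pos: [439.8, -248.3, 194.7]
eef_rot: [3.141, 0.0, 1.542]
force: [0.7, -0.3, -0.9]
opening: 0.603
gripper_force: 0.0
```

Emit:
{"op": "move_arm", "data": {"plan": [[[-0.9,-0.4,-0.5],[0,0,0],0.4],[[-0.9,-0.4,-0.5],[0,0,0],0.4],[[-0.9,-0.4,-0.5],[0,0,0],0.4],[[-0.9,-0.4,0],[0,0,0],0.4],[[-0.9,-0.4,0],[0,0,0],0.4],[[-0.9,-0.4,0],[0,0,0],0.4],[[-0.9,-0.4,0],[0,0,0],0.4],[[0,0,0],[0,0,0],0.4]]}}

```text
time_s: 17.45
tcp_pos: [348.4, -439.0, 238.0]
eef_rot: [-3.141, 0.002, 1.538]
force: [0.5, 0.0, -0.5]
opening: 0.597
gripper_force: 0.0
```

```bash
python3 - <<'E'
from h import *
o=get_obs(); print(o['time_s'],o['tcp_pos'],o['force'])
f=grab('top','t7'); im=f['pixels']
np.set_printoptions(linewidth=250)
# bright wood near rest vs dark rest, and sled: segment by hue
hsv=cv2.cvtColor(im,cv2.COLOR_RGB2HSV)
def comp(mask,name,n=6):
    k,l,s,c=cv2.connectedComponentsWithStats(mask.astype(np.uint8))
    for j in np.argsort(-s[1:,4])[:n]+1:
        if s[j,4]>40 and 270<c[j][0]<470 and 110<c[j][1]<250:
            ys,xs=np.where(l==j); print(name,s[j],c[j].round(1),[np.round(v,1) for v in cv2.minAreaRect(np.c_[xs,ys].astype(np.float32))])
h,s_,v=hsv[...,0],hsv[...,1],hsv[...,2]
comp((h<25)&(s_>80)&(v>140),'wood',10); comp((h<16)&(s_>90)&(v<=140),'dark',10)
comp((h>=22)&(h<35)&(s_>90),'cheese',5)
for nm,p in [('stick',[440,-220,-.029])]:
    print(nm,w2px(f,w(p,[[0,100,32+24],[0,-100,56]])))
m=[615.7,11,-.086]
print('sled top exp',w2px(f,w(m,[[15+27,75+44,83],[42,31,83],[-12,31,83],[-12,119,83]])))
E
```

```text
17.45 [ 348.36198863 -438.95780588  237.96929284] [ 0.45869116  0.01025819 -0.50923471]
wood [ 302  142  108   44 3067] [364.4 164.6] [array([356. , 161.8]), array([104.9,  36.9]), np.float64(6.3)]
wood [304 136  34  23 468] [322.9 147.3] [array([320.8, 148.1]), array([31.9, 22.1]), np.float64(6.3)]
wood [389 211  66   9 431] [421.3 215. ] [array([421.5, 214.9]), array([65.3,  6.7]), np.float64(2.4)]
wood [400 222  40   4  94] [419.3 223.5] [array([419.5, 223.5]), array([39.1,  2.3]), np.float64(2.9)]
dark [397 218  45  11 321] [419.1 222.7] [array([419. , 222.9]), array([44.3,  9.3]), np.float64(2.4)]
dark [398 203  44   9 225] [418.3 206.6] [array([419.5, 207. ]), array([ 8., 43.]), np.float64(90.0)]
dark [305 139  37  24 198] [328.7 155.7] [array([327.2, 156.7]), array([19.9, 39.8]), np.float64(60.1)]
cheese [313 138  25  19 331] [326.4 147.5] [array([325.3, 147.3]), array([22.5, 17.4]), np.float64(7.6)]
stick [[388.68180762 213.14354608]
 [455.31729105 216.49144251]]
sled top exp [[308.43910575 135.76190062]
 [337.77119063 138.8887531 ]
 [335.89379109 156.71903161]
 [306.47071123 153.57873779]]
```

```bash
python3 -c "
from station import job_done; print(job_done())"
```

```text
the job is handed in; nothing more can be done
None
```

Handed in at about 17.5 s on the robot clock: the sled is home against the face plate and flat on the fence, and the stick lies handle up, lengthwise on the middle of the lid rest, released, with the gripper clear.

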